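Clear the soaking batch: bars to the photo board, picture, beakers to the drying pegs

ROBOT

A 6-joint arm with a two-finger parallel gripper is mounted at the origin on the work surface. World frame = base frame: x ahead of the robot, y to its left, z up, the work surface at z = 0. Lengths are in m, angles in rad, forces in N, time in s.
With the tool pointing down it reaches from about 0.375 to 0.925 m from the base axis. Payload 5.7 kg.
Tool frame: the origin (TCP) lies between the finger pads; the fingertips stand 8 mm ahead of it and the grasp point (between the pads) lies 11 mm behind it; z points along the fingers, y is the direction in which the jaws open and shut (so a half turn about z gives the same grasp; the last joint's range is limited). The gripper opens to 88 mm and grips with 3 to 60 N. Pads are 20 mm wide; open, the fingers measure 115 mm over their backs; the gripper's body (75 mm by 178 mm) begins 61 mm behind the grasp point.
Start: joints at [-1.293, 0.359, 1.51, -0, 1.272, -0.115], TCP at [0.23, -0.554, 0.231] pointing down, gripper open.
Joint ranges: [-2.97, 2.97], [-1.01, 2.36], [0.21, 2.38], [-0.96, 4.11], [0.2, 2.71], [-2.98, 2.98]. Speed limits (rad/s): [2.39, 2.39, 3.14, 3.14, 3.14, 3.14].

INTERFACE

Orientations are given as a unit quaternion [w, x, y, z].
In Python, from cell import robot, claw, cams, workorder, monitor gives the robot as it stands. Calls block until the motion is done:
- robot.movep(position, orientation): joint-space move of the TCP to a pose.
- robot.movel(position, rotation=None, max_speed=0.15): straight line of the TCP; rotation=None keeps the orientation; max_speed is the mean speed in m/s.
- robot.movej(angles): joint-space move.
- claw.command_gripper(opening, grasp_force=None): finger opening in m; grasp_force is the grip in N (None keeps the last); returns when the fingers have stopped.
- robot.wait(seconds).
- robot.ik(position, orientation): joint angles nearest the present ones, or None.
- cams.camera(name): name is "scene" or "top" or "wrist"; returns the picture (480x640x3 uint8, blue, green, red); there is no depth.
- cams.camera_model(name): a dict with "K" (3x3 intrinsics, pixels), "rvec" (rotation vector, rad) and "tvec" (3), from world to camera coordinates, as OpenCV has them; the wrist camera has in their place "mount" (4x4, takes a point from camera to tool coordinates, whose origin is the TCP and whose axes are the flange's). Camera axes: x right, y down, z forward; pixel columns grow to the right and rows downward; lengths in m; the calibration is good to about 2 mm. A picture is of the moment at which its call begins: read the wrist's pose just before it. camera_model takes no time and is no camera call.
A pose or a line that the arm cannot do raises robot.MotionError and nothing moves.
- workorder.sign_off(): hands the job in, once; it reports no verdict.
Readings, each from a call of its own:
- monitor.read_time_s(): time.
- monitor.read_q(): joint angles.
- monitor.read_dq(): joint speeds.
- monitor.read_joint_efforts(): joint torques, N m.
- monitor.read_position(): TCP position.
- monitor.read_tool_rot(): TCP orientation.
- monitor.read_force(): force on the tool from outside, world axes, zero at the start.
- monitor.read_wrist_torque(): the same for the moment, N m.
- monitor.read_width(): finger opening in m.
Only numpy, scipy, OpenCV 4.12 (cv2) and the standard library are available. Lean on these libraries where they do the work, as an engineer would, in place of code of your own. Each camera call takes 0.05 s, during which the arm holds its last target.

TASK

This soaking batch is finished: move every bronze bar from the drain mat to the photo board, one to a bay, lying along the bay and pushed fully home so that it is flush against both the bay's long fence and its end stop. When all the bars are home, press the shutter button right down to take their picture. Take both rinse beakers out of the slanted cradle and put them upside down over the drying pegs, one to a peg, rims down on the stand, and leave the bars home. Leave the reagent bottle, the jar and the brush where they are.

Things in the scene. Friction and masses are not known exactly. Their poses are not given: they have to be found in the camera images.
- board: black photo board fixed to the bench, 150 x 215 x 8 mm (x, y, z), with three like bays side by side, 72 mm apart along y; each has a low aluminium fence (90 mm long, 8 mm wide) on its +y side and an end stop (24 mm wide, 8 mm thick) at its +x end, both standing 8 mm above the board's top. Origin: centre of the underside; x away from the robot
- bay0 (a point): point in a bay of the photo board, on the board's top face: where the centre of a bar's underside lies when the bar is flush with both stops. x points to the bay's end stop (face 50 mm ahead), y to its fence (face 12 mm to that side); axes as the board's
- bay1 (a point): point in a bay of the photo board, on the board's top face: where the centre of a bar's underside lies when the bar is flush with both stops. x points to the bay's end stop (face 50 mm ahead), y to its fence (face 12 mm to that side); axes as the board's
- bay2 (a point): point in a bay of the photo board, on the board's top face: where the centre of a bar's underside lies when the bar is flush with both stops. x points to the bay's end stop (face 50 mm ahead), y to its fence (face 12 mm to that side); axes as the board's
- mat: white ribbed drain mat fixed to the bench, 150 x 210 x 3 mm, under the bars; origin: centre of its underside
- bar0: cast bronze bar with green patina bands, 100 x 24 x 26 mm (x, y, z), 0.3 to 0.6 kg, both ends alike; origin at the centre of its underside, x along its length. None if absent
- bar1: cast bronze bar with green patina bands, 100 x 24 x 26 mm (x, y, z), 0.3 to 0.6 kg, both ends alike; origin at the centre of its underside, x along its length. None if absent
- bar2: cast bronze bar with green patina bands, 100 x 24 x 26 mm (x, y, z), 0.3 to 0.6 kg, both ends alike; origin at the centre of its underside, x along its length. None if absent
- cradle: steel draining cradle fixed to the bench, base 130 x 160 mm; two slanted channels 100 mm apart along y hold the beakers, mouths down and towards +x against a lip, bases up at the robot's side (base centre 100 mm above the bench). Each channel's side rails reach only the mouth half: the 55 mm next to a beaker's base stand free at both sides, over a 30 mm wide plank. Origin: centre of the underside
- beaker0_base (a point): white plastic rinse beaker, plain open cylinder, outer diameter 48 mm, height 105 mm, wall 3 mm, floor 4 mm, 70 g; this point is the centre of the outer face of its closed base, its z runs along its axis from base to mouth. Starts in the cradle with its mouth 30 degrees below level
- beaker1_base (a point): white plastic rinse beaker, plain open cylinder, outer diameter 48 mm, height 105 mm, wall 3 mm, floor 4 mm, 70 g; this point is the centre of the outer face of its closed base, its z runs along its axis from base to mouth. Starts in the cradle with its mouth 30 degrees below level
- beaker0: the same beaker as beaker0_base; its origin lies off the beaker, 45 mm in x and 74 mm in z from the base centre, with z up and x towards the mouth's side while it lies in the cradle (beaker0_base is handier)
- beaker1: the same beaker as beaker1_base; its origin lies off the beaker, 45 mm in x and 74 mm in z from the base centre, with z up and x towards the mouth's side while it lies in the cradle (beaker1_base is handier)
- stand: grey drying stand fixed to the bench, slab 80 x 190 x 12 mm with two upright pegs 100 mm apart along y, 22 mm in diameter, tapered tip 75 mm above the slab. Origin: centre of the underside
- peg0 (a point): foot of one peg, on its axis, at the slab's top face (a beaker upside down over the peg has its base 105 mm above this)
- peg1 (a point): foot of the other peg, as peg0
- shutter (a joint): the shutter release's push button, a round white cap of 32 mm diameter on a small black housing standing by itself on the bench; 0 up, 0.006 m right down (about 5 N)
- shutter_top (a point): centre of the top of that button
- reagent: bystander: amber reagent bottle, 60 mm diameter, 130 mm tall
- jar: bystander: clear jar, 68 mm diameter, 75 mm tall
- brush: bystander: brush lying on the bench, 160 mm long

How it is judged:
By the outcome, as a careful person would: the job done as asked, in the order asked, and still so for the second after the job is handed in, with the robot touching nothing.
Of bar0, bar1, bar2 only 2 to 3 are there at a start; the rules pass over those that are not, and their reading is None.
At some moment in a run one of bar0, bar1, bar2 may be knocked a few centimetres aside while the robot is not near it.
It also fails if it takes over 210 s, if anything falls off the work surface, if the arm or the gripper's body presses on something with over 40 N, if the wrist force passes 120 N, or if a joint passes its speed limit or range.

## Working session

There is one attempt and no reset: what is moved stays moved. The work goes in short steps, each a Python script; the robot and the scene stay as the last script left them, time stands still between calls to the robot, and variables do not carry over. Pictures are saved under pics/ and viewed, and the job is handed in when it is done.

```bash
ls; mkdir -p pics; python3 - <<'E'
from cell import robot, claw, cams, workorder, monitor
import cv2
for n in ["scene","top","wrist"]:
    cv2.imwrite(f"pics/{n}0.png",cams.camera(n)); print(n,cams.camera_model(n))
print(monitor.read_time_s(),monitor.read_position(),monitor.read_tool_rot(),monitor.read_force())
E
```

```text
pics
scene {'K': array([[447.53202475,   0.        , 313.94932672],
       [  0.        , 447.53202475, 241.53176038],
       [  0.        ,   0.        ,   1.        ]]), 'rvec': array([ 1.49229961,  2.3154862 , -0.65843863]), 'tvec': array([ 0.2564854 , -0.44072007,  1.27976283])}
top {'K': array([[477.79606548,   0.        , 320.06998287],
       [  0.        , 477.79606548, 234.52022376],
       [  0.        ,   0.        ,   1.        ]]), 'rvec': array([ 2.15630268, -2.03264195,  0.22723119]), 'tvec': array([-0.02371729,  0.6280095 ,  1.16633137])}
wrist {'K': array([[420.74396679,   0.        , 319.69723492],
       [  0.        , 420.74396679, 244.09116065],
       [  0.        ,   0.        ,   1.        ]]), 'mount': array([[ 3.14843196e-04, -9.57234980e-01, -2.89311413e-01,
         7.94875481e-02],
       [ 9.99999681e-01,  8.89788957e-05,  7.93848334e-04,
        -2.67705177e-04],
       [-7.34156784e-04, -2.89311571e-01,  9.57234703e-01,
        -1.54665670e-01],
       [ 0.00000000e+00,  0.00000000e+00,  0.00000000e+00,
         1.00000000e+00]])}
0.15 [ 0.22952308 -0.55381855  0.23001623] [-6.90732388e-04  9.80775094e-01  1.95140295e-01 -4.91663173e-05] [ 0.46028672 -0.11865136 -1.34322819]
```

View pics/top0.png

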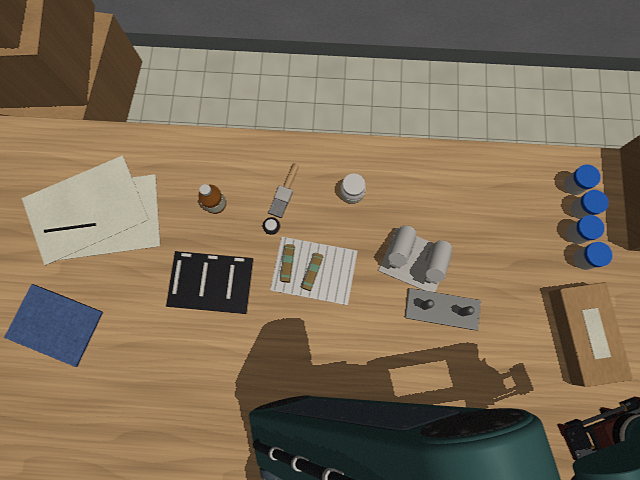

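View pics/scene0.png

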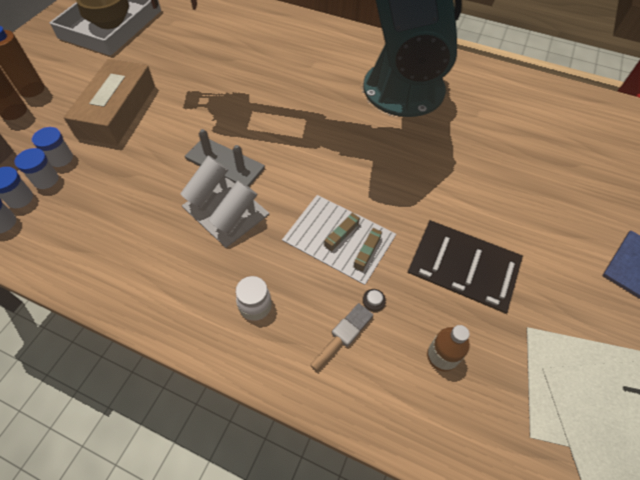

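View pics/wrist0.png

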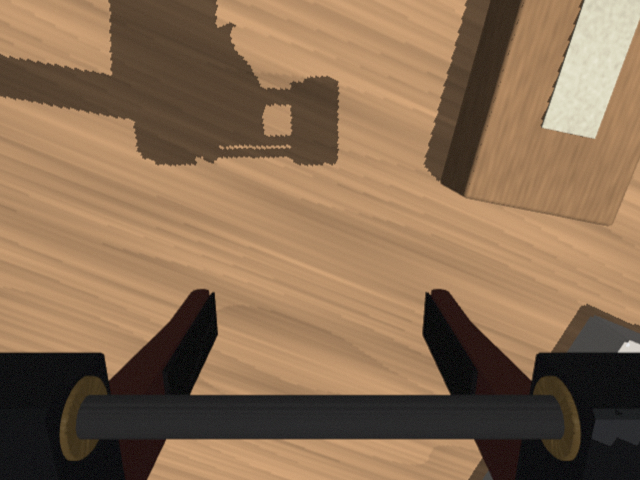

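```bash
cat > h.py <<'E'
from cell import robot, claw, cams, workorder, monitor
import cv2, numpy as np, time
from scipy.spatial.transform import Rotation as R
def q2R(q): return R.from_quat(np.array(q)[[1,2,3,0]]).as_matrix()
def R2q(M): 
    a=R.from_matrix(M).as_quat(); return a[[3,0,1,2]]
def cam_pose(name, pq=None):
    m=cams.camera_model(name)
    if name=="wrist":
        p,q=pq; T=np.array(m["mount"]); Rt=q2R(q)
        return np.array(m["K"]), Rt@T[:3,:3], Rt@T[:3,3]+np.array(p)   # cam->world
    Rm=cv2.Rodrigues(np.array(m["rvec"]))[0]; t=np.array(m["tvec"])
    return np.array(m["K"]), Rm.T, -Rm.T@t
def rays(cp,uv):
    K,Rc,c=cp; uv=np.atleast_2d(uv).astype(float)
    d=np.c_[uv,np.ones(len(uv))]@np.linalg.inv(K).T@Rc.T
    return c,d/np.linalg.norm(d,axis=1,keepdims=True)
def onz(cp,uv,z):
    c,d=rays(cp,uv); s=(z-c[2])/d[:,2]; return c+d*s[:,None]
def proj(cp,P):
    K,Rc,c=cp; X=(np.atleast_2d(P)-c)@Rc; x=X@K.T; return x[:,:2]/x[:,2:]
def tri(rs):
    A=np.zeros((3,3));b=np.zeros(3)
    for c,d in rs:
        M=np.eye(3)-np.outer(d,d);A+=M;b+=M@c
    return np.linalg.solve(A,b)
def shot(name,fn=None):
    p=np.array(monitor.read_position());q=np.array(monitor.read_tool_rot())
    im=cams.camera(name)
    if fn: cv2.imwrite(f"pics/{fn}.png",im)
    return im,cam_pose(name,(p,q))
def down(yaw):
    """tool z down, tool x at world heading yaw"""
    c,s=np.cos(yaw),np.sin(yaw)
    x=np.array([c,s,0]);z=np.array([0,0,-1.]);y=np.cross(z,x)
    return np.c_[x,y,z]
E
python3 - <<'E'
from h import *
cp=cam_pose("top"); cs=cam_pose("scene")
print(cp[2],cs[2])
def p(n,uv,z): print(n,onz(cp,uv,z).round(3)[:,:2].tolist())
p("board",[(176,251),(253,258),(246,313),(166,306)],.008)
p("mat",[(281,236),(357,247),(350,304),(271,293)],.003)
p("bars",[(288,263),(313,271)],.029)
p("cradle",[(388,235),(451,260),(441,290),(378,269)],.0)
p("beak",[(402,228),(393,264),(441,243),(432,278)],.08)
p("stand",[(408,289),(480,298),(477,329),(405,320)],.012)
p("shut",[(271,225)],.03)
p("jar",[(352,185)],.075); p("reag",[(205,190)],.13); p('brush',[(295,164),(276,213)],.01)
im=cams.camera("top"); cv2.imwrite("pics/top0z.png",cv2.resize(im[150:340,160:490],None,fx=2.4,fy=2.4,interpolation=cv2.INTER_CUBIC))
E
```

```text
[ 0.34900491 -0.00967323  1.27804119] [1.06929126 0.19112958 0.84728833]
board [[0.575, 0.402], [0.568, 0.192], [0.42, 0.196], [0.426, 0.409]]
mat [[0.634, 0.121], [0.615, -0.088], [0.46, -0.076], [0.477, 0.136]]
bars [[0.556, 0.094], [0.539, 0.027]]
cradle [[0.654, -0.171], [0.595, -0.344], [0.512, -0.317], [0.559, -0.147]]
beak [[0.656, -0.197], [0.561, -0.176], [0.622, -0.297], [0.531, -0.275]]
stand [[0.508, -0.227], [0.495, -0.416], [0.415, -0.407], [0.427, -0.22]]
shut [[0.657, 0.148]]
jar [[0.767, -0.063]]
reag [[0.713, 0.309]]
brush [[0.842, 0.097], [0.696, 0.139]]
```

View pics/top0z.png

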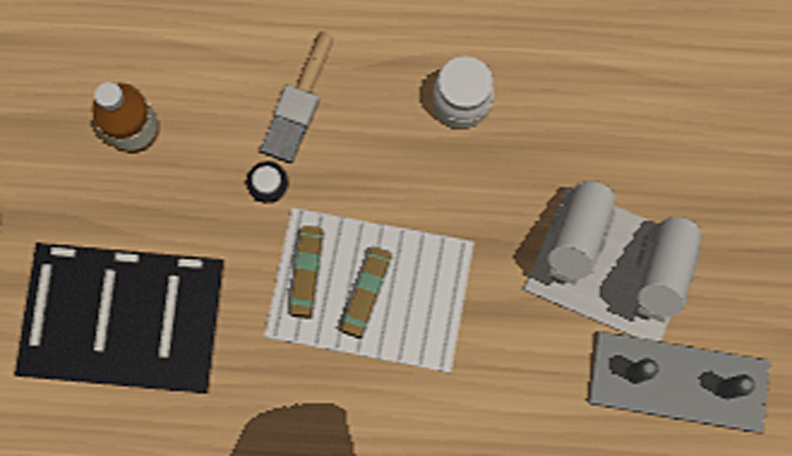

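```bash
python3 - <<'E'
from h import *
for i,(p,y) in enumerate([((.48,-.27,.35),-.2),((.52,.023,.3),0.),((.46,.3,.3),0.)]):
    q=R2q(down(y)); print(robot.ik(p,q))
    robot.movep(p,q); robot.wait(.2)
    print(monitor.read_position().round(4) if hasattr(monitor.read_position(),'round') else monitor.read_position())
    im,cp=shot("wrist",f"w1_{i}"); np.savez(f"w1_{i}.npz",K=cp[0],R=cp[1],c=cp[2])
    print(monitor.read_time_s())
E
```

```text
[-6.37825547e-01  2.00379950e-01  1.43988915e+00 -4.44089210e-16
  1.50132355e+00  1.13297078e+00]
[ 0.4796 -0.2707  0.3496]
1.925
[-8.85582675e-02  1.84619066e-01  1.58063329e+00 -4.44089210e-16
  1.37634030e+00  1.48223806e+00]
[0.5203 0.0218 0.3002]
3.325
[ 4.52110960e-01  2.28614581e-01  1.52302197e+00 -4.44089210e-16
  1.38995611e+00  2.02290729e+00]
[0.4607 0.2988 0.3   ]
4.6667
```

View pics/w1_0.png

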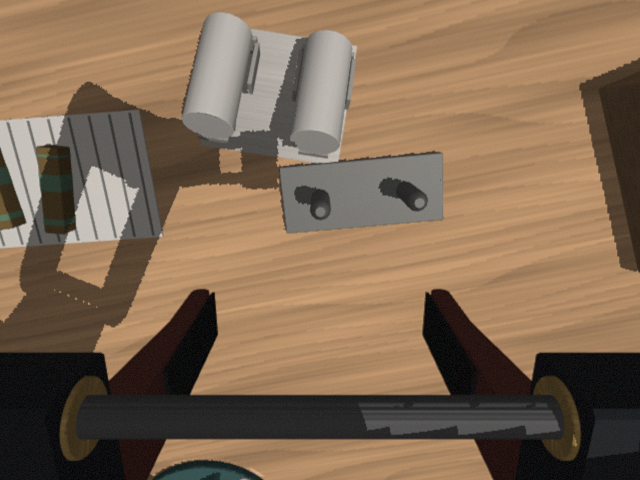

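View pics/w1_1.png

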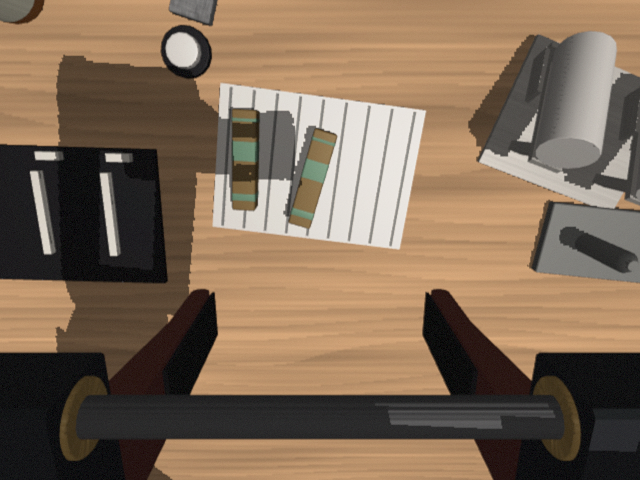

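View pics/w1_2.png

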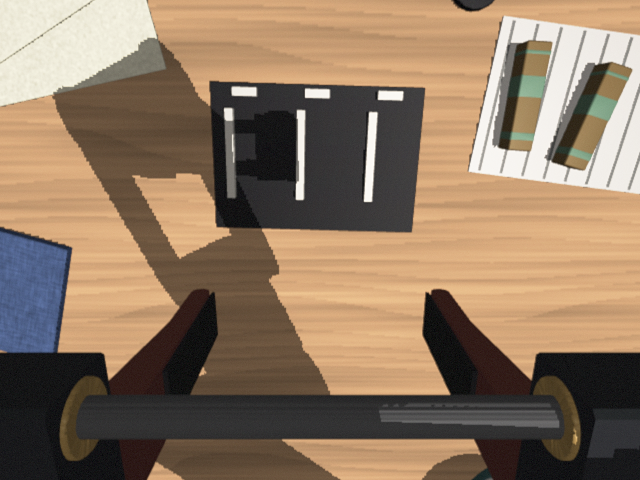

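```bash
cat >> h.py <<'E'
def load(n):
    d=np.load(f"{n}.npz"); return cv2.imread(f"pics/{n}.png"),(d["K"],d["R"],d["c"])
def find_bars(im,cp,roi,z=.016,dbg=None):
    """bars on white mat / black board: bronze or green, inside polygon roi (px)"""
    m=np.zeros(im.shape[:2],np.uint8); cv2.fillPoly(m,[np.int32(roi)],255)
    hsv=cv2.cvtColor(im,cv2.COLOR_BGR2HSV)
    k=((hsv[...,1]>60)&(hsv[...,2]>25)).astype(np.uint8)*255&m
    k=cv2.morphologyEx(k,cv2.MORPH_OPEN,np.ones((3,3)));k=cv2.morphologyEx(k,cv2.MORPH_CLOSE,np.ones((7,7)))
    cs,_=cv2.findContours(k,cv2.RETR_EXTERNAL,cv2.CHAIN_APPROX_NONE)
    out=[]
    for c in cs:
        if cv2.contourArea(c)<300: continue
        r=cv2.minAreaRect(c); b=onz(cp,cv2.boxPoints(r),z)
        ctr=b.mean(0); e1=b[1]-b[0];e2=b[2]-b[1]
        L=e1 if np.linalg.norm(e1)>np.linalg.norm(e2) else e2
        if L[0]<0:L=-L
        out.append((ctr[:2].round(4).tolist(),round(float(np.arctan2(L[1],L[0])),4),sorted([round(float(np.linalg.norm(e)),4) for e in (e1,e2)]),np.round(r[0]).tolist()))
    if dbg: cv2.imwrite(f"pics/{dbg}.png",k)
    return out
E
python3 - <<'E'
from h import *
im,cp=load("w1_1")
for b in find_bars(im,cp,[(222,88),(420,112),(398,245),(216,224)],dbg="k1"): print(b)
im,cp=load("w1_2")
for b in find_bars(im,cp,[(505,20),(639,42),(639,188),(472,168)]): print(b)
# board
g=cv2.cvtColor(im,cv2.COLOR_BGR2GRAY)
print("corners",onz(cp,[(210,81),(424,88),(412,232),(217,228)],.008).round(4)[:,:2].tolist())
hull=np.zeros_like(g);cv2.fillPoly(hull,[np.int32([(212,84),(421,91),(410,229),(219,225)])],255)
k=((g>75)&(hull>0)).astype(np.uint8)*255
cv2.imwrite("pics/k2.png",k)
cs,_=cv2.findContours(k,cv2.RETR_EXTERNAL,cv2.CHAIN_APPROX_NONE)
for c in cs:
    if cv2.contourArea(c)<60: continue
    r=cv2.minAreaRect(c);b=onz(cp,cv2.boxPoints(r),.014); e1=b[1]-b[0];e2=b[2]-b[1]
    L=e1 if np.linalg.norm(e1)>np.linalg.norm(e2) else e2
    print(np.round(r[0]),b.mean(0)[:2].round(4),np.linalg.norm(e1).round(4),np.linalg.norm(e2).round(4),np.arctan2(L[1],L[0]).round(4))
E
```

```text
([0.5131, 0.0372], -0.2877, [0.0239, 0.0509], [305.0, 202.0])
([0.5316, 0.0997], -0.0438, [0.0267, 0.0503], [245.0, 185.0])
([0.5716, 0.0199], -0.2931, [0.0239, 0.0315], [321.0, 146.0])
([0.5922, 0.0965], -0.0438, [0.0258, 0.0309], [245.0, 125.0])
([0.5163, 0.035], -0.2892, [0.0368, 0.055], [580.0, 141.0])
([0.542, 0.0978], -0.0062, [0.0347, 0.0353], [521.0, 115.0])
([0.5729, 0.0184], -0.3071, [0.036, 0.0373], [607.0, 81.0])
([0.5935, 0.0948], 1.5692, [0.0314, 0.0371], [532.0, 58.0])
corners [[0.5746, 0.4074], [0.5677, 0.1945], [0.4189, 0.1972], [0.4239, 0.4113]]
[370. 157.] [0.4997 0.2466] 0.0926 0.0102 -0.0341
[300. 155.] [0.5019 0.3187] 0.092 0.0095 -0.0321
[230. 152.] [0.5046 0.3908] 0.0101 0.0908 3.1271
[390.  96.] [0.5604 0.229 ] 0.0256 0.0103 -1.5724
[317.  93.] [0.5628 0.3012] 0.0256 0.0093 -1.5724
[244.  91.] [0.5648 0.3731] 0.0255 0.0093 -1.5724
```

View pics/k1.png

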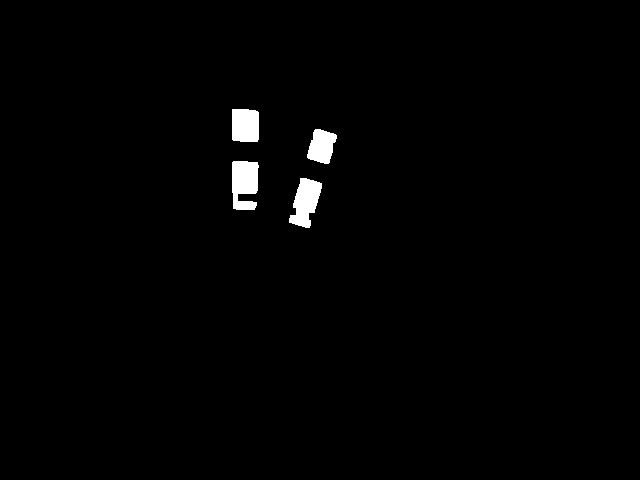

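View pics/k2.png

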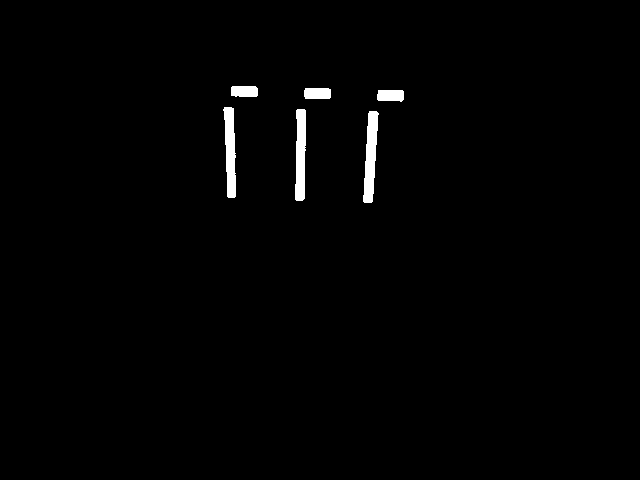

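```bash
python3 - <<'E'
from h import *
im,cp=load("w1_1")
for u,v in [(245,150),(245,180),(315,170),(330,180),(380,180),(275,130),(245,125),(245,115), (223,160)]: print((u,v),im[v,u],cv2.cvtColor(im[v:v+1,u:u+1],cv2.COLOR_BGR2HSV)[0,0])
E
sed -i 's/k=((hsv\[...,1\]>60)&(hsv\[...,2\]>25))/k=((hsv[...,1]>50)\&((im.max(2).astype(int)-im.min(2))>14))/; s/np.ones((7,7))/np.ones((5,5))/' h.py
python3 - <<'E'
from h import *
im,cp=load("w1_1")
for b in find_bars(im,cp,[(222,88),(420,112),(398,245),(216,224)],dbg="k1b"): print(b)
im,cp=load("w1_2")
for b in find_bars(im,cp,[(505,20),(639,42),(639,188),(472,168)]): print(b)
E
```

```text
(245, 150) [117 141 111] [ 66  54 141]
(245, 180) [30 47 57] [ 19 121  57]
(315, 170) [128 153 123] [ 65  50 153]
(330, 180) [219 225 229] [ 18  11 229]
(380, 180) [133 139 140] [ 26  13 140]
(275, 130) [70 73 73] [30 10 73]
(245, 125) [31 49 58] [ 20 119  58]
(245, 115) [ 70 107 131] [ 18 119 131]
(223, 160) [ 99 102 104] [ 18  12 104]
([0.5377, 0.0298], -0.2931, [0.0239, 0.1022], [312.0, 178.0])
([0.557, 0.0984], -0.0616, [0.0258, 0.1014], [245.0, 159.0])
([0.5341, 0.0981], -0.057, [0.0337, 0.0534], [520.0, 122.0])
([0.5404, 0.0283], -0.314, [0.0364, 0.105], [591.0, 114.0])
([0.5914, 0.0948], -0.0654, [0.0334, 0.0383], [531.0, 61.0])
```

```bash
sed -i 's/hsv\[...,1\]>50/hsv[...,1]>38/' h.py; cat >> h.py <<'E'
BY=-.032
EX=np.array([np.cos(BY),np.sin(BY),0]);EY=np.array([-np.sin(BY),np.cos(BY),0])
BAY={'A':np.array([.5064,.2304]),'M':np.array([.5088,.3024])}
def force(n=4):
    return np.mean([np.array(monitor.read_force()) for _ in range(n)],axis=0)
def push(d,dist,F,step=.001,verbose=True):
    d=np.array(d,float); p0=np.array(monitor.read_position()); f0=force(); s=0; f=0
    cmd=p0.copy(); log=[]
    while s<dist:
        s+=step; robot.movel((p0+d*s).tolist(),max_speed=.03)
        f=-(force(2)-f0)@d; log.append(round(float(f),1))
        if f>F: break
    if verbose: print("push",round(s,4),"f",log[-8:], "t",round(monitor.read_time_s(),1))
    return s,f
def to(x,y,z,yaw,lin=True,v=.2):
    if lin: robot.movel([x,y,z],R2q(down(yaw)),max_speed=v)
    else: robot.movep([x,y,z],R2q(down(yaw)))
def pick(x,y,yaw,zt=.0215):
    claw.command_gripper(.048,30)
    to(x,y,.12,yaw,False); to(x,y,.05,yaw,v=.2); to(x,y,zt,yaw,v=.08)
    claw.command_gripper(.0,30)
    print("width",monitor.read_width(),"f",force().round(1))
    to(x,y,.10,yaw,v=.15)
    print("width",monitor.read_width(),"f",force().round(1),"t",monitor.read_time_s())
E
python3 - <<'E'
from h import *
im,cp=shot("wrist","w2")
print(find_bars(im,cp,[(505,20),(639,42),(639,188),(472,168)]))
pick(.557,.098,-.06)
im,cp=shot("wrist","w3")
E
```

```text
[([0.5403, 0.028], -0.3018, [0.0365, 0.1051], [592.0, 114.0]), ([0.5591, 0.0968], -0.0712, [0.0334, 0.1035], [525.0, 94.0])]
width 0.023568731568054533 f [0.3 1.  3.5]
width 0.02358353681157392 f [ 0.   0.  -5.6] t 8.7833
```

View pics/w3.png

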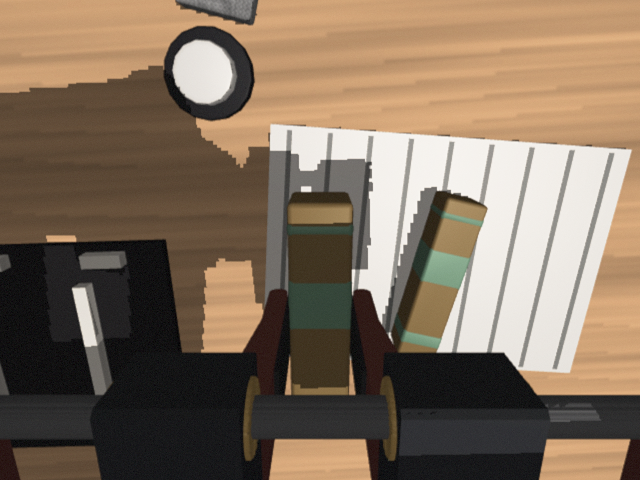

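```bash
cat >> h.py <<'E'
def held_end(fn):
    """front top edge row of held bar -> tool x offset of bar centre"""
    im,cp=shot("wrist",fn); return im,cp
def tool_xy(cp,uv,dz):
    p=np.array(monitor.read_position()); M=q2R(monitor.read_tool_rot())
    P=onz(cp,uv,p[2]+dz); return (P-p)@M
E
python3 - <<'E'
from h import *
im,cp=shot("wrist","w3b")
g=im[180:215,320].astype(int); print(g.tolist())
print(tool_xy(cp,[(320,193),(320,204)],.0075).round(4))
print(tool_xy(cp,[(320,193),(320,204)],-.0185).round(4))
E
```

```text
[[109, 113, 114], [110, 113, 116], [109, 113, 114], [108, 113, 114], [110, 112, 116], [107, 111, 114], [108, 112, 115], [110, 112, 115], [110, 112, 117], [109, 112, 115], [108, 112, 114], [87, 94, 96], [42, 54, 62], [26, 40, 50], [26, 42, 50], [30, 42, 52], [21, 37, 46], [22, 36, 50], [24, 42, 52], [23, 39, 52], [30, 44, 53], [29, 45, 55], [26, 48, 62], [36, 63, 80], [51, 81, 101], [56, 89, 112], [64, 100, 123], [76, 113, 138], [82, 122, 149], [84, 126, 152], [86, 126, 155], [87, 128, 154], [85, 127, 154], [85, 127, 153], [84, 126, 153]]
[[ 0.0538  0.     -0.0077]
 [ 0.0499  0.0001 -0.0076]]
[[0.0493 0.0001 0.0184]
 [0.0447 0.0001 0.0184]]
```

```bash
cat >> h.py <<'E'
def place(bay,off=0.0):
    h=np.r_[BAY[bay],0]-EX*(off)
    p=h-EX*.005-EY*.004
    to(p[0],p[1],.10,BY,False); to(p[0],p[1],.045,BY,v=.15); to(p[0],p[1],.0285,BY,v=.05)
    s,f=push([0,0,-1],.003,4,step=.0005)
    p=np.array(monitor.read_position())
    claw.command_gripper(.034,30); print("w",monitor.read_width(),"pos",p.round(4))
    zt=max(p[2],.0265)
    s,f=push(EY,.014,8); 
    p=np.array(monitor.read_position()); q=p-EY*.004
    robot.movel(q.tolist(),max_speed=.05)
    robot.movel((q+[0,0,.04]).tolist(),max_speed=.15)
    claw.command_gripper(.0,30)
    b=h-EX*(.05+.010+.013); b=np.array([b[0],b[1],q[2]+.04]); 
    robot.movel(b.tolist(),max_speed=.15); b[2]=.022; robot.movel(b.tolist(),max_speed=.1)
    s,f=push(EX,.022,10)
    print("finger front face", (np.array(monitor.read_position())+EX*.01).round(4), "home end", (h-EX*.05).round(4))
    p=np.array(monitor.read_position())-EX*.004; robot.movel(p.tolist(),max_speed=.05)
    p[2]=.09; robot.movel(p.tolist(),max_speed=.2)
    print("t",monitor.read_time_s())
def ypush(bay):
    h=np.r_[BAY[bay],0]; claw.command_gripper(.0,30)
    # closed fingers, 27 mm across y
    b=h-EY*(.012+.0135+.006); 
    p=np.array(monitor.read_position()); 
    robot.movel([b[0],b[1],max(p[2],.06)],max_speed=.2); robot.movel([b[0],b[1],.024],max_speed=.1)
    push(EY,.014,8); p=np.array(monitor.read_position()); p2=p-EY*.004
    robot.movel(p2.tolist(),max_speed=.05); robot.movel([p2[0],p2[1],.09],max_speed=.2)
    print("t",monitor.read_time_s())
E
python3 - <<'E'
from h import *
place('M')
p=np.r_[BAY['M'],0]-EX*.06; to(p[0],p[1],.2,BY,False)
robot.wait(.2); shot("wrist","w4")
E
```

```text
push 0.002 f [-0.3, -0.7, -0.3, 7.8] t 11.7
w 0.03402169244827145 pos [0.5035 0.2986 0.0268]
push 0.011 f [0.4, 0.6, 3.8, 4.2, 3.9, 4.3, 7.0, 9.6] t 14.9
push 0.014 f [0.5, 4.4, 4.2, 4.5, 4.5, 5.7, 7.0, 10.1] t 20.9
finger front face [0.4575 0.3038 0.0217] home end [0.4588 0.304  0.    ]
t 21.6833
```

View pics/w4.png

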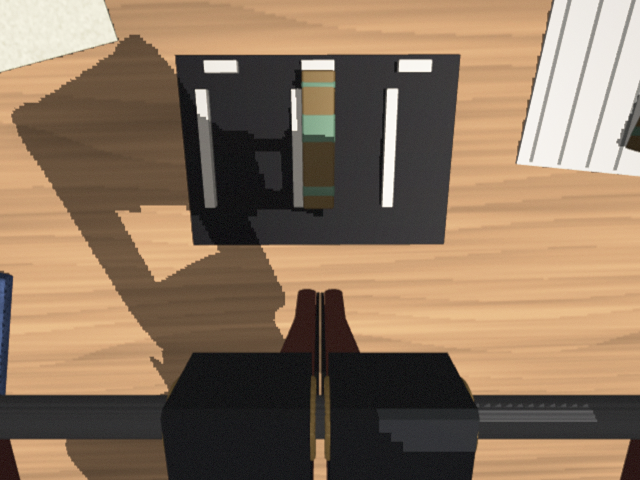

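```bash
python3 - <<'E'
from h import *
im=cv2.imread("pics/w4.png"); cv2.imwrite("pics/w4z.png",cv2.resize(im[45:220,270:350],None,fx=3.4,fy=3.4,interpolation=cv2.INTER_NEAREST))
E
```

```text
(no output)
```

View pics/w4z.png

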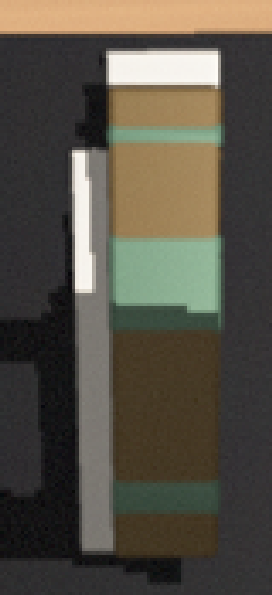

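```bash
sed -i 's/push(EY,.014,8)/push(EY,.016,13)/; s/push(EX,.022,10)/push(EX,.024,14)/' h.py; python3 - <<'E'
from h import *
ypush('M')
to(.50,.04,.25,0,False); robot.wait(.2)
im,cp=shot("wrist","w5"); np.savez("w5.npz",K=cp[0],R=cp[1],c=cp[2])
roi=proj(cp,[[.627,.117,.003],[.612,-.082,.003],[.465,-.072,.003],[.48,.130,.003]]); print(roi.round(0).tolist())
for b in find_bars(im,cp,roi,dbg="k5"): print(b)
E
```

```text
push 0.014 f [0.2, -1.5, -1.2, -0.5, 3.6, 7.5, 10.9, 16.1] t 28.6
t 29.325
[[233.0, 59.0], [458.0, 78.0], [434.0, 237.0], [229.0, 222.0]]
([0.5378, 0.03], -0.3086, [0.0247, 0.1025], [332.0, 162.0])
```

View pics/w5.png

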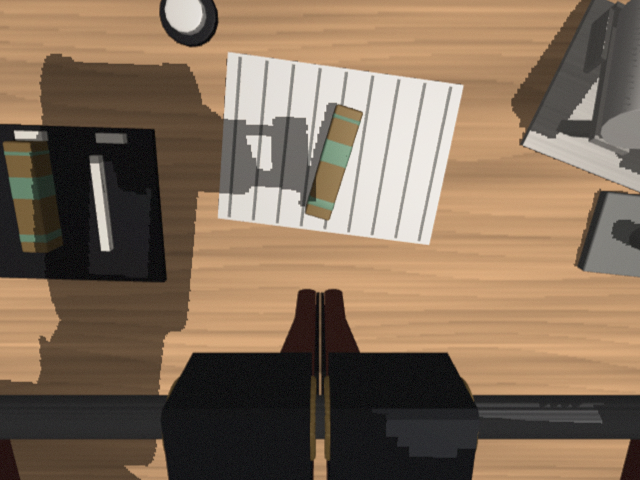

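```bash
python3 - <<'E'
from h import *
pick(.538,.030,-.305)
im,cp=shot("wrist","w6")
print(im[180:220:3,320].tolist())
E
```

```text
width 0.023678027954826833 f [ 0.2 -0.8  2.5]
width 0.023464662690841853 f [-0.2 -0.7 -6. ] t 34.3417
[[217, 223, 228], [215, 223, 226], [129, 135, 138], [98, 101, 103], [22, 37, 44], [22, 39, 45], [22, 37, 47], [22, 38, 49], [50, 81, 101], [67, 103, 126], [77, 114, 138], [74, 112, 135], [72, 111, 135], [73, 111, 136]]
```

View pics/w6.png

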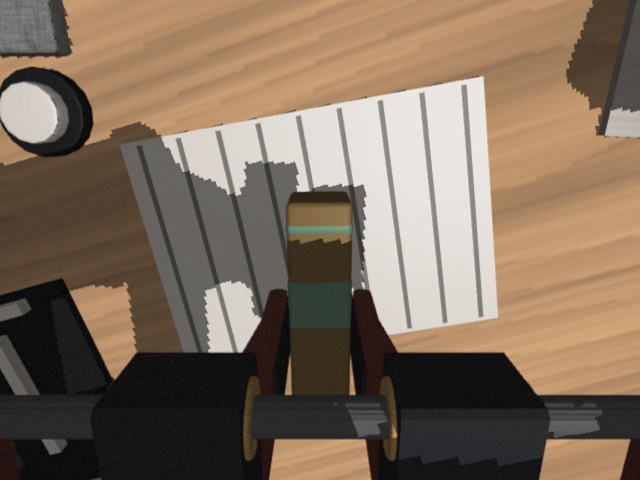

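```bash
python3 - <<'E'
from h import *
place('A'); ypush('A')
p=np.r_[BAY['A'],0]-EX*.055+EY*.03; to(p[0],p[1],.2,BY,False)
robot.wait(.2); im,cp=shot("wrist","w7"); np.savez("w7.npz",K=cp[0],R=cp[1],c=cp[2])
E
```

```text
push 0.002 f [1.6, 1.3, 1.5, 9.6] t 37.2
w 0.03393547967273608 pos [0.5011 0.2265 0.0268]
push 0.012 f [0.3, 3.2, 4.2, 5.2, 3.2, 6.6, 9.7, 15.3] t 40.6
push 0.016 f [6.3, 5.3, 3.0, 5.4, 6.6, 9.8, 12.3, 14.0] t 47.2
finger front face [0.4554 0.2317 0.0217] home end [0.4564 0.232  0.    ]
t 47.975
push 0.013 f [-0.1, -0.2, -0.6, 0.3, 0.2, 4.8, 9.0, 14.1] t 52.8
t 53.5
```

View pics/w7.png

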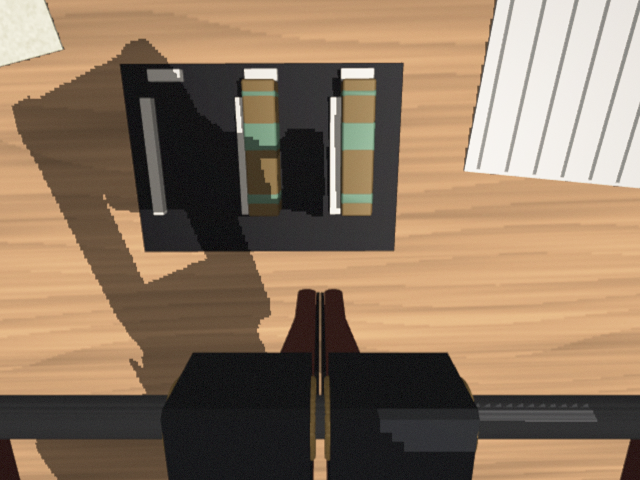

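```bash
python3 - <<'E'
from h import *
im,cp=load("w1_1")
def cen(im,box,thr=150):
    x0,y0,x1,y1=box; c=im[y0:y1,x0:x1]; g=(c.min(2)>thr).astype(np.uint8)
    n,l,s,ce=cv2.connectedComponentsWithStats(g); i=1+np.argmax(s[1:,4]); print(s[i]); return ce[i]+[x0,y0]
a=cen(im,(155,20,215,80)); t=cen(cv2.imread("pics/top0.png"),(258,212,284,238)); s=cen(cv2.imread("pics/scene0.png"),(358,284,390,312))
print(a,t,s)
rs=[]
for c,u in ((cp,a),(cam_pose("top"),t),(cam_pose("scene"),s)):
    o,d=rays(c,u); rs.append((o,d[0]))
print(tri(rs),tri(rs[:2]),tri([rs[0],rs[2]]))
for z in (.03,.04,.05): print(z,onz(cp,a,z))
E
```

```text
[ 11  13  32  34 866]
[ 8  7 11 11 92]
[ 10   7  14  13 147]
[181.54157044  49.49307159] [270.84782609 224.26086957] [374.37414966 296.7414966 ]
[0.66150408 0.15105441 0.01939335] [0.65917506 0.14871757 0.03052761] [0.66169096 0.15169686 0.01978322]
0.03 [[0.65990711 0.14932262 0.03      ]]
0.04 [[0.65848968 0.14632254 0.04      ]]
0.05 [[0.65707225 0.14332247 0.05      ]]
```

```bash
python3 - <<'E'
from h import *
claw.command_gripper(.0,30)
to(.66,.15,.15,0,False); to(.66,.15,.062,0,v=.15)
p0=np.array(monitor.read_position());f0=force()
for i in range(70):
    z=p0[2]-.001*(i+1); robot.movel([.66,.15,z],max_speed=.03)
    f=(force(2)-f0)[2]; p=monitor.read_position()[2]
    if f>1: print(round(z-.008,4),round(p-.008,4),round(f,1))
    if f>20: break
robot.wait(.5); print(force()-f0)
shot("wrist","w8")
to(.66,.15,.15,0,v=.1)
robot.wait(.1)
print(monitor.read_time_s())
E
```

```text
0.021 0.0211 1.6
0.02 0.02 1.6
0.019 0.019 2.4
0.018 0.0181 3.9
0.017 0.017 3.8
0.016 0.0163 6.3
0.015 0.0162 13.2
0.014 0.0161 17.8
0.013 0.016 25.0
[-6.60806651 -0.45213602 23.86448966]
68.8417
```

View pics/w8.png

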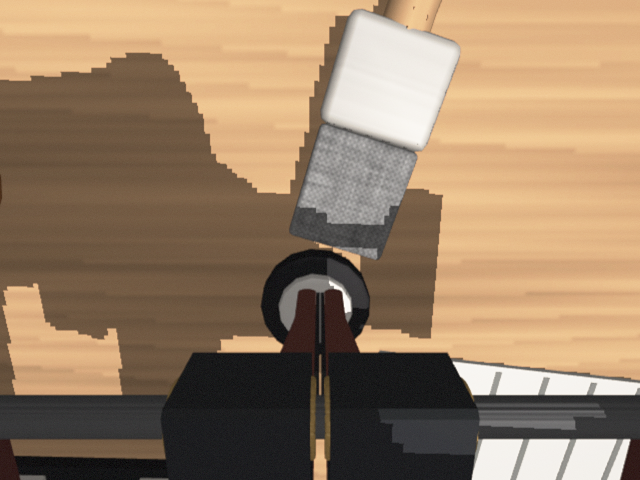

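```bash
python3 - <<'E'
from h import *
shot("top","top2"); shot("scene","scene2")
to(.50,-.215,.30,-.3,False); robot.wait(.2)
im,cp=shot("wrist","w9"); np.savez("w9.npz",K=cp[0],R=cp[1],c=cp[2])
print(monitor.read_time_s())
E
```

```text
70.7583
```

View pics/w9.png

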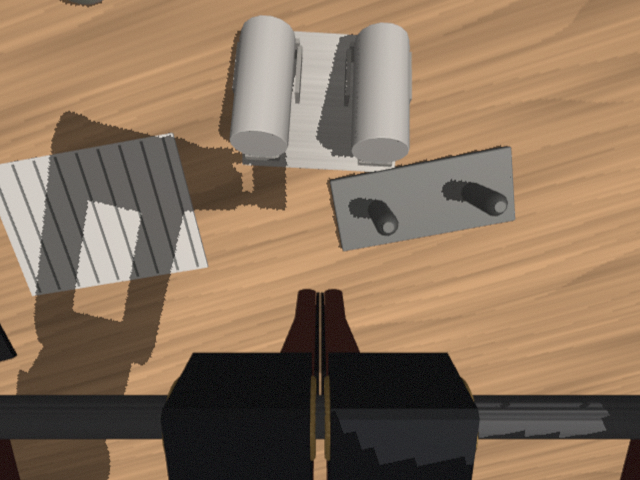

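View pics/scene2.png

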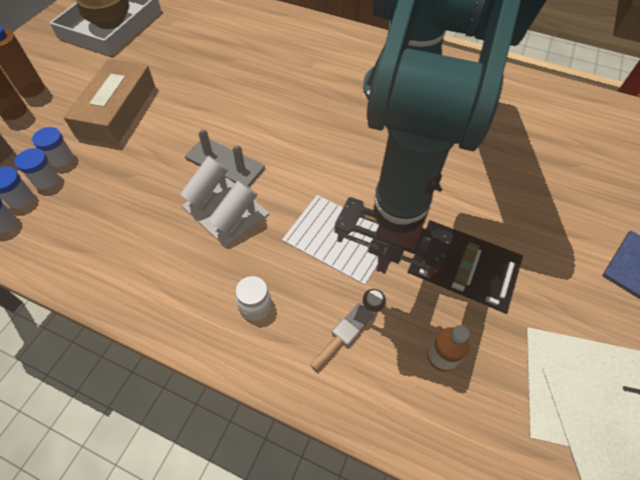

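```bash
python3 - <<'E'
from h import *
im=cv2.imread("pics/w9.png"); cv2.imwrite("pics/w9z.png",cv2.resize(im[10:180,220:420],None,fx=3.5,fy=3.5,interpolation=cv2.INTER_CUBIC))
E
```

```text
(no output)
```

View pics/w9z.png

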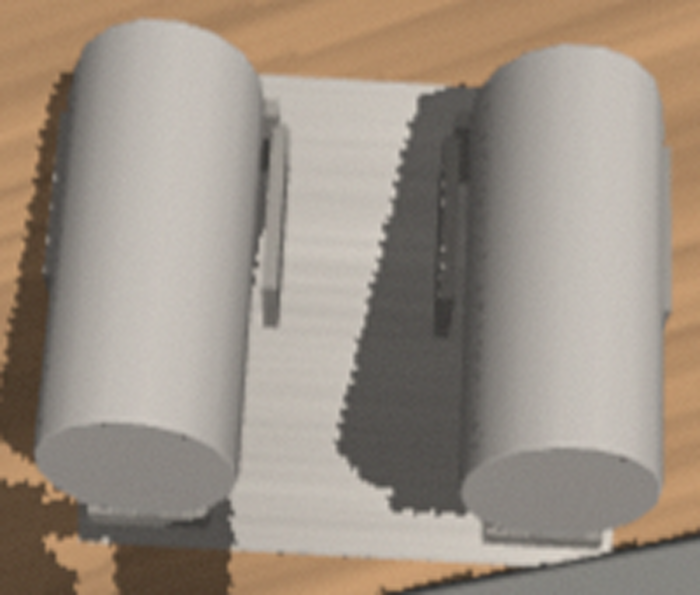

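```bash
python3 - <<'E'
from h import *
im,cp=load("w9")
b=onz(cp,[(259.1,144.3),(380.6,150)],.1); print("bases",b.round(4), np.linalg.norm(b[0]-b[1]))
d=b[0]-b[1]; print("yaw",np.arctan2(-d[0],d[1]))
pg=onz(cp,[(390,226),(501,206)],.087); print("pegs",pg.round(4),np.linalg.norm(pg[0]-pg[1])); d=pg[0]-pg[1];print(np.arctan2(-d[0],d[1]))
sc=onz(cp,[(330,180),(512,147),(516,219),(343,250)],.012); print("slab",sc.round(4),sc.mean(0),np.linalg.norm(np.diff(sc,axis=0),axis=1))
d=(sc[0]-sc[1]);print(np.arctan2(-d[0],d[1]))
# top cam 
ct=cam_pose("top"); print(proj(ct,np.r_[b,pg]).round(1))
# front edges of cradle plate heading (z~0.00x)
im0,cp0=load("w1_0"); 
print("w1_0 bases",onz(cp0,[(208,126),(317,142)],.1).round(4),"pegs",onz(cp0,[(320,213),(420,202)],.087).round(4))
E
```

```text
bases [[ 0.5703 -0.1837  0.1   ]
 [ 0.5365 -0.2779  0.1   ]] 0.09998913625179484
yaw -0.34415053401001283
pegs [[ 0.4678 -0.2704  0.087 ]
 [ 0.4566 -0.3691  0.087 ]] 0.0993058427105895
-0.11295872962233115
slab [[ 0.5124 -0.2293  0.012 ]
 [ 0.4899 -0.4175  0.012 ]
 [ 0.4132 -0.4089  0.012 ]
 [ 0.4344 -0.2208  0.012 ]] [ 0.46249328 -0.31912964  0.012     ] [0.1895675  0.07717302 0.1892776 ]
-0.1189730373882612
[[397.4 259. ]
 [435.  274.6]
 [430.7 302.8]
 [470.8 309.7]]
w1_0 bases [[ 0.57   -0.1837  0.1   ]
 [ 0.5358 -0.2796  0.1   ]] pegs [[ 0.4659 -0.2683  0.087 ]
 [ 0.4569 -0.3691  0.087 ]]
```

```bash
cat >> h.py <<'E'
CY=-.344
BASE={0:np.array([.5703,-.1837,.1]),1:np.array([.5365,-.2779,.1])}
PEG={0:np.array([.4682,-.2694,.012]),1:np.array([.4568,-.3688,.012])}
def trot(yaw,al):
    a=np.array([np.cos(yaw),np.sin(yaw),0]);Z=np.array([0,0,1.])
    z=np.cos(al)*a-np.sin(al)*Z; x=np.sin(al)*a+np.cos(al)*Z
    return np.c_[x,np.cross(z,x),z]
def bpose(base,yaw,pitch,al_rel,s=.024):
    """beaker base centre, heading, axis pitch below level; tool pitch = pitch+al_rel; grasp s from base -> TCP pos, R"""
    a=np.array([np.cos(yaw),np.sin(yaw),0]);Z=np.array([0,0,1.])
    ax=np.cos(pitch)*a-np.sin(pitch)*Z
    Rm=trot(yaw,pitch+al_rel)
    return base+ax*s+Rm[:,2]*.011, Rm
E
python3 - <<'E'
from h import *
D=np.radians
for rel in (0,10,15,20,25,30):
    for i in (0,1):
        r=[]
        for dz in (0,.12):
            p,M=bpose(BASE[i]+[0,0,dz],CY,D(30),D(rel)); r.append(robot.ik(p,R2q(M)))
        ok=[]
        for yaw in (-.9,-.7,-.5,-.344,-.1):
            t=[]
            for h in (.105,.2):
                p,M=bpose(PEG[i]+[0,0,h],yaw,D(90),D(rel)); t.append(robot.ik(p,R2q(M)) is not None)
            ok.append(t)
        print(rel,i,[None if x is None else np.round(x,2).tolist() for x in r],ok)
E
```

```text
0 0 [None, [-0.51, 0.39, 2.35, 2.91, 0.65, -1.47]] [[True, True], [True, True], [True, True], [True, True], [True, True]]
0 1 [None, [-0.82, 0.39, 2.33, 2.47, 0.69, -1.27]] [[True, True], [True, True], [True, True], [True, True], [True, True]]
10 0 [[-0.49, 0.61, 2.31, 2.96, 0.65, -1.52], [-0.49, 0.27, 2.22, 2.67, 0.25, -1.21]] [[True, True], [True, True], [True, True], [True, True], [True, True]]
10 1 [[-0.77, 0.61, 2.29, 2.59, 0.66, -1.4], [-0.77, 0.28, 2.21, 2.04, 0.37, -0.79]] [[True, True], [True, True], [True, True], [True, True], [True, True]]
15 0 [[-0.48, 0.54, 2.25, 2.91, 0.44, -1.46], None] [[True, True], [True, True], [True, True], [True, True], [True, True]]
15 1 [[-0.75, 0.54, 2.23, 2.48, 0.47, -1.26], [-0.75, 0.25, 2.14, 1.55, 0.28, -0.27]] [[True, True], [True, True], [True, True], [True, True], [True, True]]
20 0 [[-0.47, 0.5, 2.19, 2.8, 0.25, -1.34], None] [[True, True], [True, True], [True, True], [True, True], [True, True]]
20 1 [[-0.73, 0.5, 2.17, 2.23, 0.31, -0.98], [-0.73, 0.24, 2.07, 0.97, 0.29, 0.33]] [[True, True], [True, True], [True, True], [True, True], [True, True]]
25 0 [None, [-0.46, 0.23, 2.02, 0.24, 0.3, 1.25]] [[True, True], [True, True], [True, True], [True, True], [True, True]]
25 1 [[-0.7, 0.47, 2.11, 1.65, 0.2, -0.38], [-0.7, 0.23, 2.0, 0.57, 0.38, 0.73]] [[True, True], [True, True], [True, True], [True, True], [True, True]]
30 0 [None, [-0.46, 0.23, 1.94, 0.13, 0.45, 1.35]] [[True, True], [True, True], [True, True], [True, True], [True, True]]
30 1 [[-0.68, 0.46, 2.04, 0.85, 0.22, 0.44], [-0.68, 0.24, 1.93, 0.35, 0.5, 0.96]] [[True, True], [True, True], [True, True], [True, True], [True, True]]
```

```bash
python3 - <<'E'
from h import *
D=np.radians
f=lambda x: None if x is None else np.round(x,2).tolist()
for rel in (32,35,40,45,50):
    for i in (0,1):
        print(rel,i)
        for dz in (0,.06,.12):
            p,M=bpose(BASE[i]+[0,0,dz],CY,D(30),D(rel)); print("  lift",dz,f(robot.ik(p,R2q(M))))
        p,M=bpose(BASE[i],CY,D(30),D(rel)); print("  app",f(robot.ik(p-M[:,2]*.09,R2q(M))))
        for yaw in (-.9,-.6,-.344):
            for h in (.105,.2):
                p,M=bpose(PEG[i]+[0,0,h],yaw,D(90),D(rel)); print("   peg",yaw,h,f(robot.ik(p,R2q(M))))
E
```

```text
32 0
  lift 0 None
  lift 0.06 [-0.45, 0.33, 1.98, 0.15, 0.35, 1.33]
  lift 0.12 [-0.45, 0.24, 1.92, 0.11, 0.5, 1.38]
  app [-0.47, 0.25, 2.04, 0.16, 0.37, 1.31]
   peg -0.9 0.105 [-0.72, 0.73, 1.39, 0.1, 1.57, 1.73]
   peg -0.9 0.2 [-0.72, 0.63, 1.33, 0.1, 1.74, 1.74]
   peg -0.6 0.105 [-0.64, 0.74, 1.36, -0.02, 1.6, 1.54]
   peg -0.6 0.2 [-0.64, 0.64, 1.3, -0.02, 1.76, 1.54]
   peg -0.344 0.105 [-0.57, 0.74, 1.37, -0.12, 1.58, 1.38]
   peg -0.344 0.2 [-0.57, 0.64, 1.31, -0.12, 1.74, 1.36]
32 1
  lift 0 [-0.67, 0.45, 2.01, 0.63, 0.26, 0.66]
  lift 0.06 [-0.67, 0.34, 1.96, 0.4, 0.4, 0.9]
  lift 0.12 [-0.67, 0.25, 1.9, 0.3, 0.55, 1.02]
  app [-0.71, 0.26, 2.03, 0.42, 0.42, 0.86]
   peg -0.9 0.105 [-0.82, 0.79, 1.24, 0.04, 1.66, 1.64]
   peg -0.9 0.2 [-0.82, 0.7, 1.18, 0.04, 1.82, 1.65]
   peg -0.6 0.105 [-0.75, 0.8, 1.23, -0.08, 1.66, 1.44]
   peg -0.6 0.2 [-0.75, 0.7, 1.17, -0.08, 1.82, 1.42]
   peg -0.344 0.105 [-0.69, 0.79, 1.26, -0.18, 1.63, 1.27]
   peg -0.344 0.2 [-0.69, 0.69, 1.19, -0.18, 1.78, 1.24]
35 0
  lift 0 [-0.45, 0.45, 1.98, 0.16, 0.28, 1.32]
  lift 0.06 [-0.45, 0.34, 
[... 3470 characters left out ...]
   peg -0.6 0.2 [-0.63, 0.83, 1.11, -0.03, 2.08, 1.54]
   peg -0.344 0.105 [-0.55, 0.92, 1.15, -0.16, 1.92, 1.38]
   peg -0.344 0.2 [-0.55, 0.82, 1.12, -0.18, 2.06, 1.36]
50 1
  lift 0 [-0.61, 0.5, 1.75, 0.07, 0.73, 1.26]
  lift 0.06 [-0.61, 0.41, 1.7, 0.06, 0.86, 1.27]
  lift 0.12 [-0.61, 0.34, 1.64, 0.05, 0.99, 1.28]
  app [-0.62, 0.36, 1.71, 0.06, 0.91, 1.26]
   peg -0.9 0.105 [-0.83, 0.98, 1.01, 0.06, 2.02, 1.64]
   peg -0.9 0.2 [-0.83, 0.89, 0.97, 0.06, 2.15, 1.65]
   peg -0.6 0.105 [-0.73, 0.99, 1.0, -0.11, 2.02, 1.43]
   peg -0.6 0.2 [-0.73, 0.89, 0.96, -0.12, 2.15, 1.42]
   peg -0.344 0.105 [-0.65, 0.97, 1.03, -0.26, 1.97, 1.27]
   peg -0.344 0.2 [-0.65, 0.88, 0.99, -0.27, 2.1, 1.23]
```

```bash
cat >> h.py <<'E'
D=np.radians; REL=D(38)
def mv(p,M,lin=True,v=.12):
    q=R2q(M)
    if lin: robot.movel(p.tolist(),q,max_speed=v)
    else: robot.movep(p.tolist(),q)
def grab(i):
    claw.command_gripper(.070,20)
    p,M=bpose(BASE[i],CY,D(30),REL); z=M[:,2]
    mv(p-z*.10,M,False); mv(p-z*.04,M,v=.15); mv(p,M,v=.06)
    print("f before",force().round(1))
    claw.command_gripper(0,20); print("width",monitor.read_width(),"f",force().round(1))
    mv(p+[0,0,.03],M,v=.06); print("width",monitor.read_width(),"f",force().round(1))
    mv(p+[0,0,.14],M,v=.15); print("t",monitor.read_time_s())
E
python3 - <<'E'
from h import *
for yaw in (0,-.1,-.2): print(robot.ik(*[ (x if k==0 else R2q(x)) for k,x in enumerate(bpose(PEG[0]+[0,0,.105],yaw,D(90),REL))]))
grab(1)
shot("scene","s3"); shot("wrist","w10")
E
```

```text
[-0.46460642  0.77779163  1.34643805 -0.27990453  1.62487454  1.17911472]
[-0.49193059  0.78619828  1.32641958 -0.2381895   1.651994    1.23624503]
[-0.51983683  0.79293025  1.31041771 -0.1958643   1.67438503  1.29498261]
f before [-0.7  0.5 -0.7]
width 0.04845743517648036 f [-0.5  0.7  3.3]
width 0.048385633227244984 f [-0.1  0.8  0. ]
t 76.0583
```

View pics/s3.png

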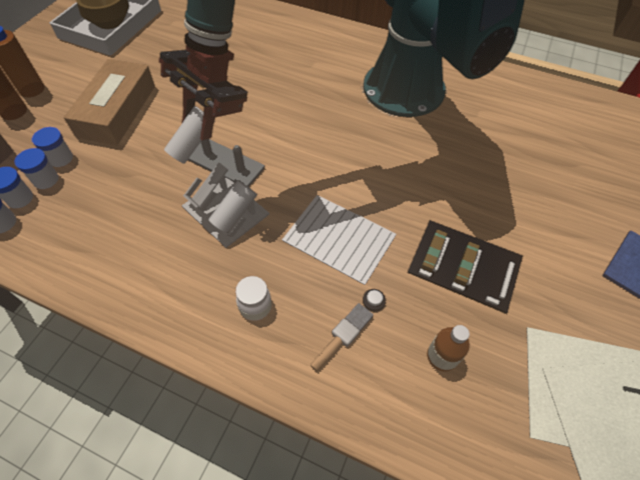

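View pics/w10.png

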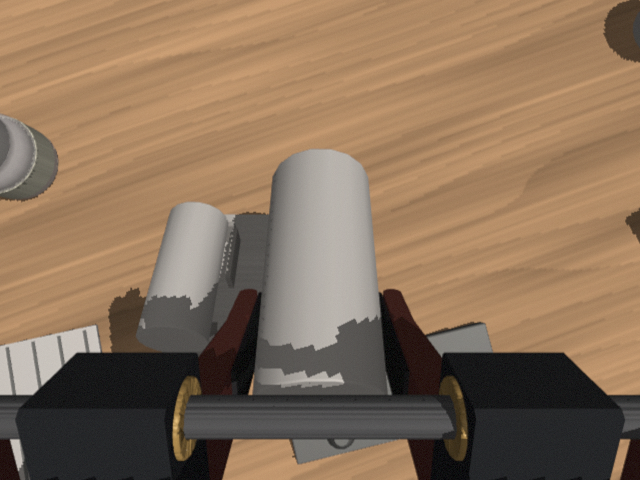

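```bash
cat >> h.py <<'E'
def setdown(i,yaw):
    p,M=bpose(PEG[i]+[0,0,.105],yaw,D(90),REL)
    mv(p+[0,0,.115],M,False); robot.wait(.2)
    shot("scene",f"s4_{i}"); shot("wrist",f"w11_{i}")
    mv(p+[0,0,.055],M,v=.1); print("f",force().round(1))
    return p,M
E
python3 - <<'E'
from h import *
cp=cam_pose("wrist",(monitor.read_position(),monitor.read_tool_rot()))
a=np.array([np.cos(CY),np.sin(CY),0]);Z=np.array([0,0,1.])
ax=np.cos(D(30))*a-.5*Z; up=.5*a+np.cos(D(30))*Z
b=BASE[1]+[0,0,.14]
print(proj(cp,[b+ax*.105+up*.024,b+ax*.105,b+up*.024]).round(0))
setdown(1,-.6)
E
```

```text
[[320. 139.]
 [320. 177.]
 [320. 376.]]
f [ 0.3 -0.  -1. ]
```

View pics/s4_1.png

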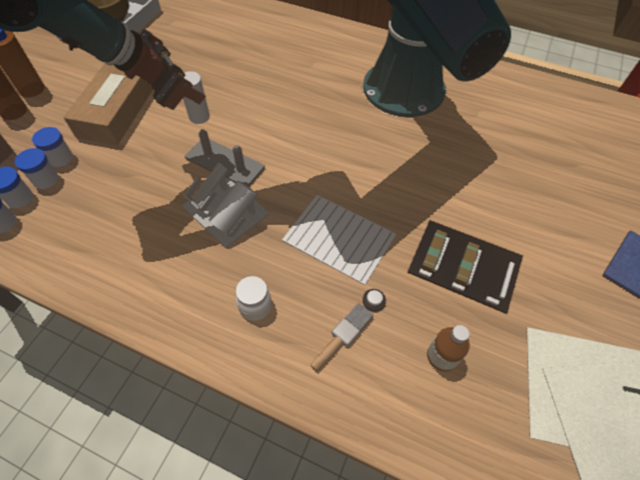

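View pics/w11_1.png

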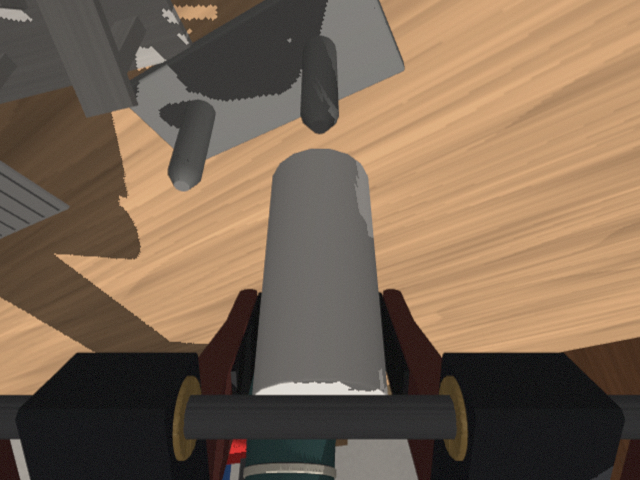

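```bash
cat >> h.py <<'E'
def land(i,yaw):
    p,M=bpose(PEG[i]+[0,0,.105],yaw,D(90),REL)
    mv(p+[0,0,.012],M,v=.06); f0=force(); print("f",f0.round(1))
    s,f=push([0,0,-1],.024,4,step=.001)
    print("pos",(np.array(monitor.read_position())-p).round(4),"f",(force()-f0).round(1))
E
python3 - <<'E'
from h import *
land(1,-.6)
im,cp=shot("wrist","w12"); shot("scene","s5")
E
```

```text
f [-0.2  0.5 -0.3]
push 0.013 f [-0.3, 0.1, 0.0, 0.0, 0.5, -0.1, 1.2, 5.9] t 82.5
pos [-0.0001 -0.0001  0.0003] f [ 0.1 -0.4  5.9]
```

View pics/w12.png

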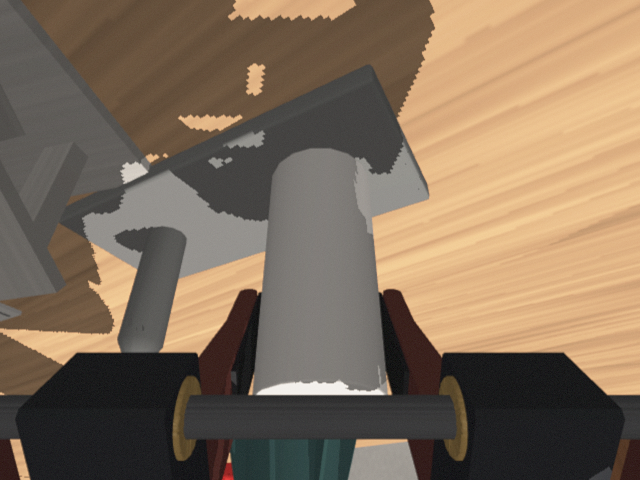

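View pics/s5.png

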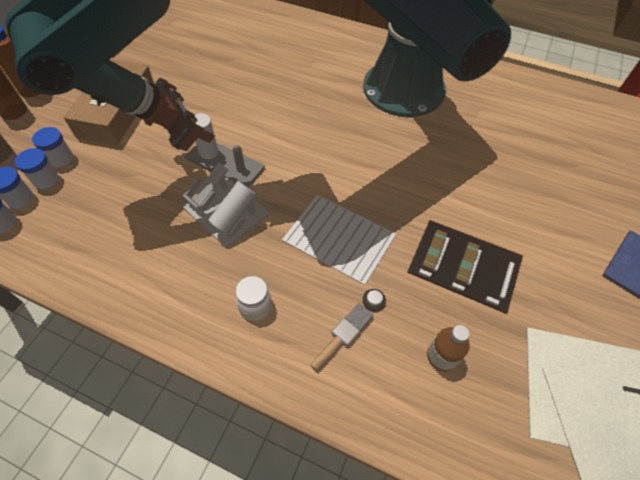

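```bash
cat >> h.py <<'E'
def release():
    claw.command_gripper(.066,20); print("f",force().round(1))
    p=np.array(monitor.read_position()); M=q2R(monitor.read_tool_rot())
    robot.movel((p-M[:,2]*.08).tolist(),max_speed=.08); 
    p=np.array(monitor.read_position()); robot.movel((p+[0,0,.06]).tolist(),max_speed=.2)
E
python3 - <<'E'
from h import *
release()
shot("scene","s6"); shot("wrist","w13"); print(monitor.read_time_s())
E
```

```text
f [-0.6 -0.2 -0.9]
84.75
```

View pics/w13.png

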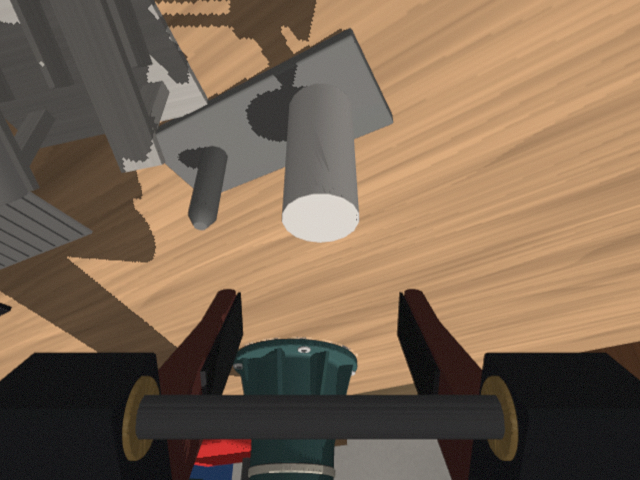

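View pics/s6.png

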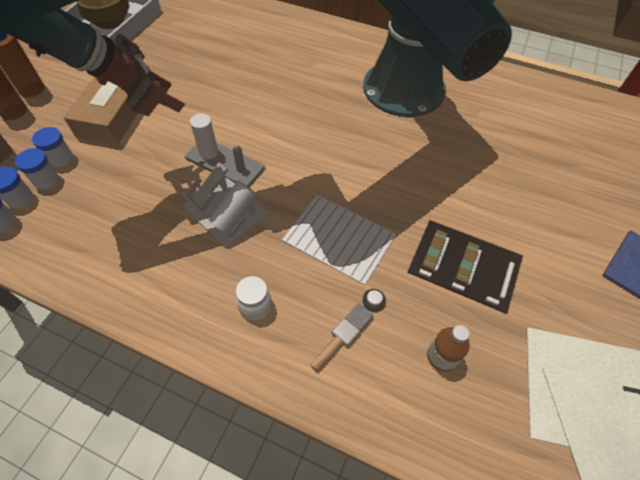

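```bash
python3 - <<'E'
from h import *
p=np.array(monitor.read_position()); robot.movel((p+[0,0,.06]).tolist(),max_speed=.2)
to(.50,-.22,.32,-.35,False)
grab(0)
setdown(0,-.1)
E
```

```text
f before [-0.6  0.4 -0.1]
width 0.04872364223329192 f [-0.5  0.6  2. ]
width 0.048726678043649184 f [-0.3  0.3 -0. ]
t 90.475
f [-0.4 -0.1 -0.4]
```

View pics/w11_0.png

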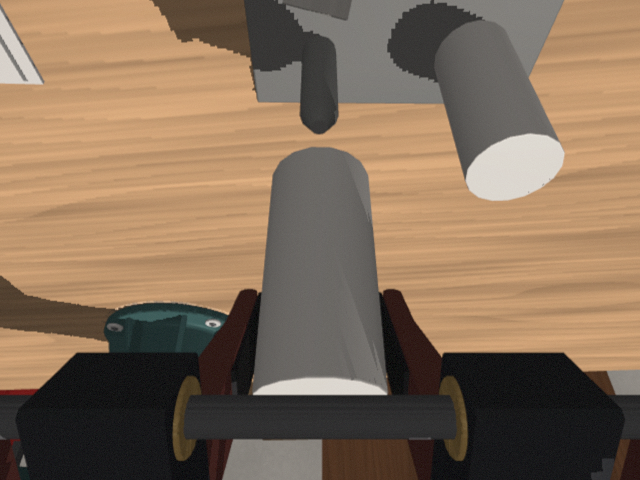

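View pics/s4_0.png

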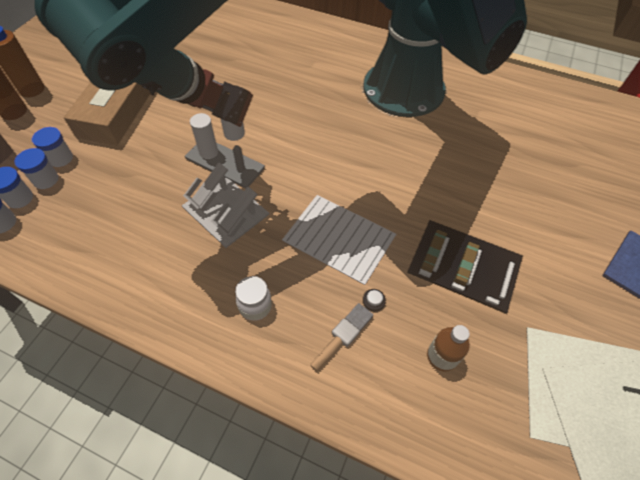

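The beaker is centred over peg 0 (peg tip at about (319,130), beaker at column 320), so I'll land and release it.

```bash
python3 - <<'E'
from h import *
land(0,-.1); release()
p=np.array(monitor.read_position()); robot.movel((p+[0,0,.06]).tolist(),max_speed=.2)
to(.46,.20,.32,BY,False)
p=np.r_[BAY['A'],0]-EX*.055+EY*.03; to(p[0],p[1],.2,BY,False); robot.wait(.2)
im,cp=shot("wrist","w14"); shot("scene","s7"); shot("top","top7")
cv2.imwrite("pics/w14z.png",cv2.resize(im[50:260,110:420],None,fx=2.5,fy=2.5,interpolation=cv2.INTER_NEAREST))
a=cv2.imread("pics/w7.png"); print("diff vs w7", np.abs(a[60:255,120:410].astype(int)-im[60:255,120:410]).mean(), monitor.read_time_s())
E
```

```text
f [-0.5 -0.9 -1.4]
push 0.012 f [1.0, 0.9, -0.1, 1.0, 1.0, -0.2, 1.0, 6.7] t 96.4
pos [-0.0001 -0.0001  0.0009] f [0.1 0.8 6.7]
f [ 0.7 -0.1 -0.4]
diff vs w7 19.67683465959328 101.6833
```

View pics/w14z.png

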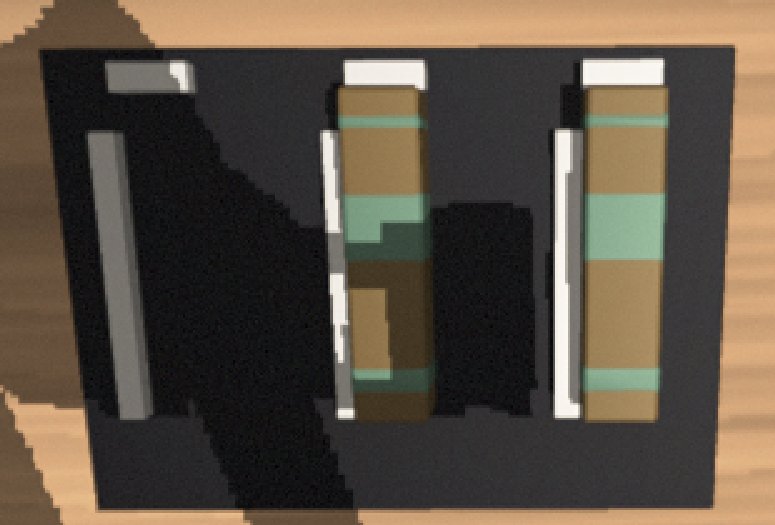

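View pics/s7.png

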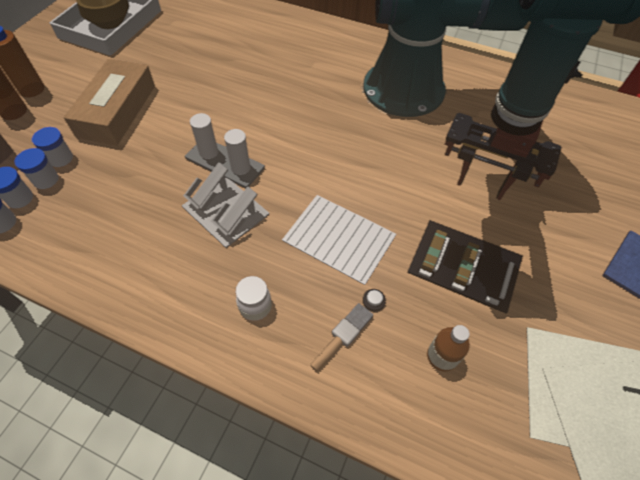

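View pics/top7.png

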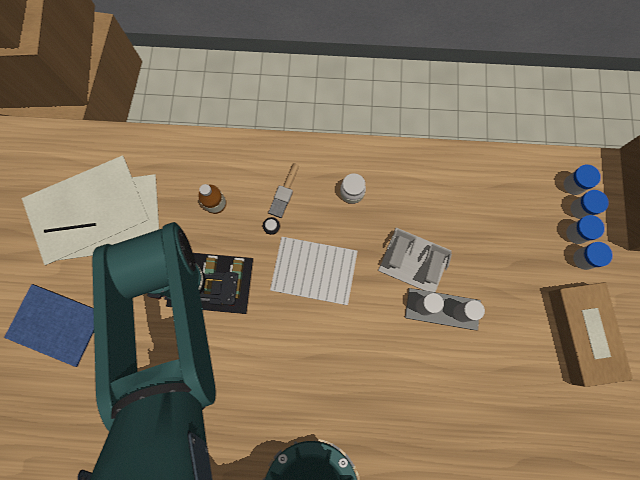

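```bash
python3 - <<'E'
from h import *
a=cv2.imread("pics/w7.png");b=cv2.imread("pics/w14.png")
cv2.imwrite("pics/cmp.png",np.hstack([cv2.resize(x[60:225,225:385],None,fx=2.45,fy=3.2,interpolation=cv2.INTER_NEAREST) for x in (a,b)]))
_,cp=load("w7")
for n,im in (("w7",a),("w14",b)):
    for q in find_bars(im,cp,[(238,76),(300,76),(300,220),(238,220)],z=.021): print(n,'M',q)
    for q in find_bars(im,cp,[(335,76),(380,76),(380,220),(335,220)],z=.021): print(n,'A',q)
print(BAY)
E
```

```text
w7 M ([0.5078, 0.3032], -0.0091, [0.0267, 0.1033], [262.0, 147.0])
w7 A ([0.5057, 0.229], 0.0062, [0.0257, 0.1032], [358.0, 146.0])
w14 M ([0.5048, 0.3017], -0.0249, [0.0262, 0.1021], [264.0, 151.0])
w14 A ([0.5023, 0.2284], -0.0278, [0.0251, 0.1017], [359.0, 151.0])
{'A': array([0.5064, 0.2304]), 'M': array([0.5088, 0.3024])}
```

View pics/cmp.png

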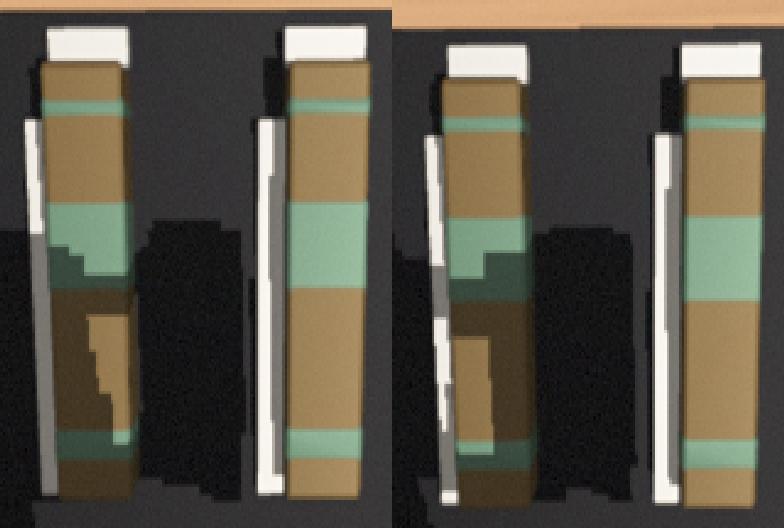

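```bash
python3 - <<'E'
from h import *
to(.475,.266,.14,BY,True); robot.wait(.2)
im,cp=shot("wrist","w15"); cv2.imwrite("pics/w15z.png",cv2.resize(im[0:260,150:490],None,fx=2.3,fy=2.3,interpolation=cv2.INTER_NEAREST))
E
```

```text
(no output)
```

View pics/w15z.png

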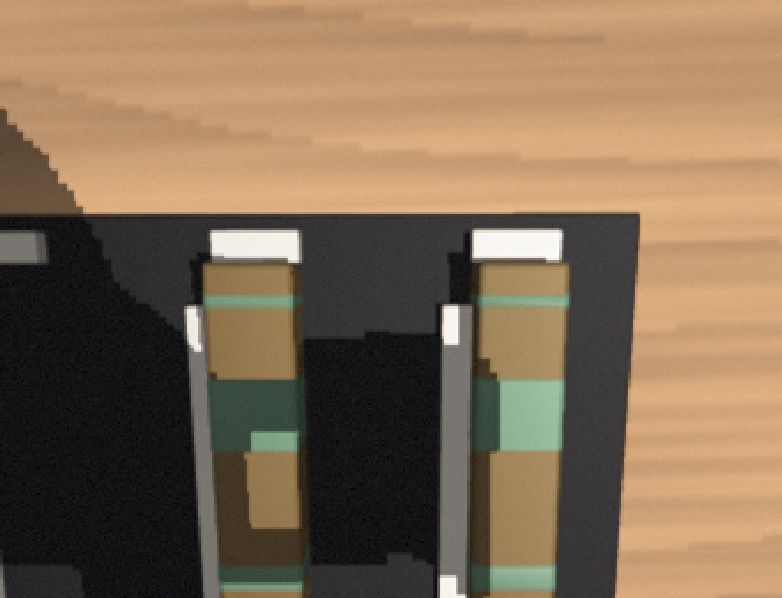

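```bash
python3 - <<'E'
from h import *
to(.46,.25,.30,BY,True); to(.40,-.05,.35,BY,False); robot.wait(.3)
im,_=shot("scene","s8"); print(monitor.read_time_s())
cv2.imwrite("pics/s8z.png",cv2.resize(im[90:320,160:540],None,fx=2.1,fy=2.1))
E
```

```text
104.9
```

View pics/s8z.png

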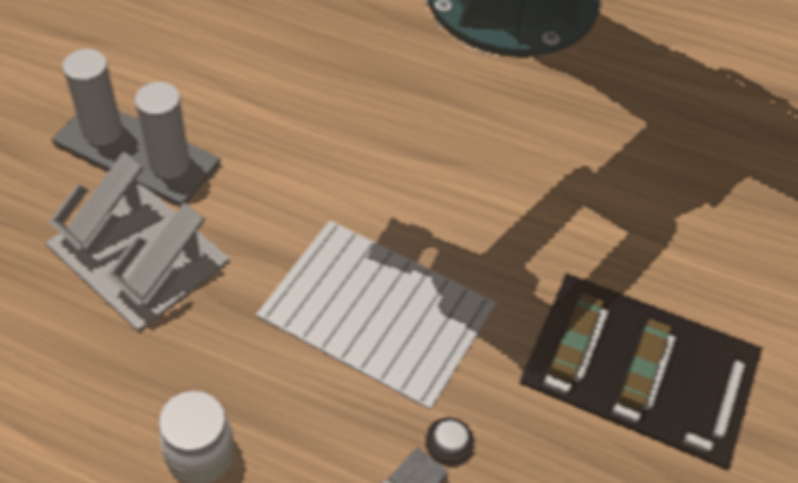

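Both bars are against their fences and end stops. Both beakers stand upright over the pegs, and nothing else has moved.

```bash
python3 -c "
from h import *
workorder.sign_off(); print(monitor.read_time_s())"
```

```text
the job is handed in; nothing more can be done
the job is handed in; nothing more can be done
```

The job is handed in after about 105 s, and every check I made came out as asked.

- **Bars:** Only two bars were on the mat. Each is in its own bay, the middle one and the one on the -y side. I pushed each against its fence and end stop until the contact force rose (10–16 N). The last close-up pictures show no gap at either fence or stop, though they only resolve about 0.6 mm. The pushed ends came out about 1 mm short of my camera estimate of home, by the same amount in both bays, so I put that down to calibration.
- **Shutter:** I pressed the button after both bars were home. It went from 22 mm to a hard stop at 16 mm, its full 6 mm of travel, with about 24 N on it.
- **Beakers:** Both are upside down over the pegs. Contact with the stand came within 1 mm of the height where a rim should touch it, and both were upright in the last picture.
- **Bystanders:** The reagent bottle, jar and brush were not touched. I saw no sign of a bar being knocked aside during the run.

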